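# Load the specimen carrier with the full tins and lock its gate

### The job

First squeeze the red release lever on the carrier's gate, slide the gate out to the notch with the blue flag and let the lever go so that it locks. Then lift each tin to feel whether it is full or empty, stand the full ones upright in the carrier's bay between the end wall and the gate, and stand the empty ones upright in the yellow tote. When all are sorted, squeeze the lever again, slide the gate back to the notch with the red flag and let it lock there; do not disturb the mouse, the multimeter or the spool.

Things in the scene. Friction and masses are not known exactly. Their poses are not given: they have to be found in the camera images.
- carrier: Fixed transport carrier on the bench, about 390 x 165 mm. Origin at its underside, on the bay's centre line, at the inner face of the fixed end wall (68 mm high); +x runs along the bay away from the end wall (the way the gate opens), +y across the bay, away from the rail and lever, +z up. The notched rack lies along its -y edge (y = -97 mm, 26 mm high), a notch every 30 mm; tabs behind it reach 42 mm.
- bay_floor (a point): Floor of the carrier's bay, 8 mm above the underside, on the bay's centre line at the end wall. The bay is 76 mm wide between two side walls that rise 20 mm above this floor, and runs along the carrier's +x from the end wall to the gate. Axes as the carrier's.
- gate (a joint): Slide of the gate, an upright plate across the bay (85 mm high) on a carriage, along the carrier's +x, m. Its inner face is 100 mm + this value from the end wall. Notches at 0, 0.03, .. 0.18; travel -0.006 to 0.192. It starts locked at 0. With the lever squeezed it slides with about 2 N. The pawl drops into a notch if let go within 4 mm of it.
- lever (a joint): Red release lever on the gate's carriage, rad: 0 = released, pawl in a notch (gate locked); 0.18 = fully squeezed, at its stop. The pawl is clear of the rack above 0.14. If it stays above 0.03 when let go, the pawl rides on a tooth between notches. The spring takes about 6 N at first and 11 N fully squeezed, at the squeeze point.
- squeeze_point (a point): Where to squeeze: pinch the fixed black bar (outer face 22 mm to the carrier's +y of here) and the red lever bar (on -y, on a vertical pin at its +x end) together along the carrier's y: 47 mm over both when released, 40 squeezed. Bars 80 mm long along x, tops 18 mm above this point, bottoms 27 mm below it. This point: 87 mm above the underside, 55 mm to +x of the gate's inner face.
- gate_mark (a point): Point on the carriage beside the pawl, 10 mm to +x of the gate's inner face. The gate is in a flag's notch when this point and the flag agree along the carrier's x. Axes as the carrier's.
- flag_blue_top (a point): Top of the blue tab (16 mm wide, 42 mm high) behind the rack, which marks the loading notch. Axes as the carrier's.
- flag_red_top (a point): Top of the red tab, of the same shape, which marks the transport notch, nearer to the end wall (at least 190 mm from end wall to gate). Two grey tabs mark notches that are not used today. Axes as the carrier's.
- tote: Fixed low yellow open tote, 170 (its x) x 210 (its y) x 38 mm high, walls and floor 5 mm. Origin at the centre of its underside.
- mouse_c (a point): Bystander: black computer mouse, 105 x 60 x 30 mm; point at its centre.
- multimeter_c (a point): Bystander: orange multimeter, 150 x 78 x 36 mm, lying flat; point at its centre.
- spool_c (a point): Bystander: wire spool standing on its flange, 90 mm diameter, 50 mm high; point at its centre.
- tin_a_mid (a point): Specimen tin: white upright cylinder with a grey weighted base, a tan band and a dark blue lid that stays on, 60 mm diameter, 76 mm high; point at its centre, 38 mm above its underside, z up through the lid. All look alike: full 0.47 to 0.63 kg, empty 0.085 to 0.115 kg. May be absent. 4 or 5 of the five tins are there, of which two or three are full.
- tin_b_mid (a point): Specimen tin: white upright cylinder with a grey weighted base, a tan band and a dark blue lid that stays on, 60 mm diameter, 76 mm high; point at its centre, 38 mm above its underside, z up through the lid. All look alike: full 0.47 to 0.63 kg, empty 0.085 to 0.115 kg. May be absent.
- tin_c_mid (a point): Specimen tin: white upright cylinder with a grey weighted base, a tan band and a dark blue lid that stays on, 60 mm diameter, 76 mm high; point at its centre, 38 mm above its underside, z up through the lid. All look alike: full 0.47 to 0.63 kg, empty 0.085 to 0.115 kg. May be absent.
- tin_d_mid (a point): Specimen tin: white upright cylinder with a grey weighted base, a tan band and a dark blue lid that stays on, 60 mm diameter, 76 mm high; point at its centre, 38 mm above its underside, z up through the lid. All look alike: full 0.47 to 0.63 kg, empty 0.085 to 0.115 kg. May be absent.
- tin_e_mid (a point): Specimen tin: white upright cylinder with a grey weighted base, a tan band and a dark blue lid that stays on, 60 mm diameter, 76 mm high; point at its centre, 38 mm above its underside, z up through the lid. All look alike: full 0.47 to 0.63 kg, empty 0.085 to 0.115 kg. May be absent.
- tin_a: The same tin; origin at the centre of its underside.
- tin_b: The same tin; origin at the centre of its underside.
- tin_c: The same tin; origin at the centre of its underside.
- tin_d: The same tin; origin at the centre of its underside.
- tin_e: The same tin; origin at the centre of its underside.

How it is judged:
By the outcome, as a careful person would: the job done as asked, in the order asked, and still so for the second after the job is handed in, with the robot touching nothing.
Of tin_a, tin_b, tin_c, tin_d, tin_e only 4 to 5 are there at a start; the rules pass over those that are not, and their reading is None.
At some moment in a run one of tin_a, tin_b, tin_c, tin_d, tin_e may be knocked a few centimetres aside while the robot is not near it.
It also fails if it takes over 210 s, if anything falls off the work surface, if the arm or the gripper's body presses on something with over 40 N, if the wrist force passes 120 N, or if a joint passes its speed limit or range.

### The arm

A 7-joint arm with a two-finger parallel gripper is mounted at the origin on the work surface. World frame = base frame: x ahead of the robot, y to its left, z up, the work surface at z = 0. Lengths are in m, angles in rad, forces in N, time in s.
With the tool pointing down it reaches from about 0.4 to 0.875 m from the base axis. Payload 19.3 kg.
Tool frame: the origin (TCP) lies midway between the tips of the shut fingers; the grasp point (between the pads) lies 19 mm behind it; z points along the fingers, y is the line along which they close (so a half turn about z gives the same grasp; the last joint's range is limited). The gripper opens to 85 mm and grips with 20 to 120 N. Pads are 22 mm wide; open, the fingers measure 114 mm over their backs; the gripper's body (76 mm by 85 mm) begins 54 mm behind the grasp point. The pads swing forward as they close: fully open they stand 13 mm farther back than shut.
Start: joints at [-1.339, 0.521, -0.036, 1.599, 0.021, 1.021, -0.113], TCP at [0.186, 0.597, 0.231] pointing down, gripper open.
Joint ranges: [-2.91, 2.91], [-0.3, 2.13], [-1.5, 1.42], [0.17, 2.43], [-1.26, 4.41], [0.16, 1.93], [-2.52, 2.52]. Speed limits (rad/s): [1.89, 1.89, 2.39, 2.39, 3.01, 3.01, 3.01].

### API

Orientations are given as [roll, pitch, yaw] about the fixed x, y, z axes, in that order (R = Rz(yaw) Ry(pitch) Rx(roll)).
In Python, from workcell import bot gives the robot as it stands.
- The arm moves only by the tool move_arm, never from a script. Its argument "moves" is a list that holds one entry, the list of rows, each a list of 7 numbers: the opening, from 0 (shut) to 1 (fully open), then the shift along the tool's x, y, z in units of 1000 mm (1.0 is 1000 mm), then the turn, a rotation vector about the tool's x, y, z in units of 2 pi rad (1.0 is 2 pi rad). A call has 1 to 5 rows; each row is the pose to reach, as a shift and turn from the pose commanded when the call began, along the tool's axes at that moment, turning the shorter way round; what a row does not reach only later rows make up. A row lasts 1/10 s, in which the tool goes at most 50 mm and 8.59 degrees, less where a joint would pass 70% of its speed; a pose out of reach is approached as far as the arm can. A call with a number of a shift or a turn outside -1 to 1 is refused whole. A call with a gripper value outside its range is refused whole. The fingers move at their own pace and stop on an object; "force" is the grip in N (left out, the last holds). Time passes only in rows, so rows that repeat a pose let the fingers close. It gives the time, the measured TCP pose, the force, the opening and the grip force at its end, in the units of the state.
- bot.observe(): the state, without advancing time (a new reading comes with each control period).
- bot.grab_frame(name): name is "scene" or "top"; returns the picture (400x640x3 uint8, red, green, blue); there is no depth.
- bot.camera_params(name): a dict with "vertical_fov" (degrees; the focal length in pixels is half the picture's height over the tangent of half this angle, whatever the lens; pixels are square), "cx", "cy" (the principal point, pixels), "R" (3x3) and "t" (3): a world point X has camera coordinates R X + t. Camera axes: x right, y down, z forward; pixel columns grow to the right and rows downward; lengths in m; the calibration is good to about 2 mm. A picture is of the moment at which its call begins. camera_params takes no time and is no camera call.
- bot.job_done(): hands the job in; it is judged then, once.
The state is a dict: "clock": time; "qpos": joint angles; "qd": joint speeds; "joint_efforts": joint torques, N m; "position": TCP position; "tool_rot": TCP orientation; "force": force on the tool from outside, world axes, zero at the start; "moment": the same for the moment, N m; "grip_width": finger opening in m; "finger_force": force on a finger pad.
Only numpy, scipy, OpenCV 4.12 (cv2) and the standard library are available. Lean on these libraries where they do the work, as an engineer would, in place of code of your own. Each camera call takes 0.05 s, during which the arm holds its last target. There are 200 camera calls.

## Working session

There is one attempt and no reset: what is moved stays moved. The work goes in short steps, Python scripts to look and compute and a tool call to move; the robot and the scene stay as the last step left them, time stands still between calls to the robot, and variables do not carry over. Pictures are saved under pics/ and viewed, at most 14 in all, crops included, and the job is handed in when it is done.

Besides the shell and the picture viewer there is one more tool, called after "Request:" as name(argument=value, ...) on one line, values as JSON. move_arm: Moves the arm, as the interface text tells. Shifts and turns lie within -1 to 1; 1 stands for 1000 mm of shift or 2 pi rad of turn. Its arguments: {"type":"object","properties":{"moves":{"type":"array"},"force":{"type":"number"}},"required":["moves"]}

```bash
mkdir -p pics; ls
python3 - <<'E'
from workcell import bot
import cv2
for n in("scene","top"):
    f=bot.grab_frame(n); cv2.imwrite(f"pics/{n}0.png",f[:,:,::-1]); print(bot.camera_params(n))
print(bot.observe())
E
```

```text
pics
{'vertical_fov': 42.38053939208567, 'cx': 324.71869415461066, 'cy': 199.83451097550613, 'R': array([[ 0.70553179,  0.70862839,  0.00840836],
       [ 0.49226591, -0.48151056, -0.72513575],
       [-0.50980306,  0.51574547, -0.68855461]]), 't': array([-0.4789267 , -0.20656009,  1.64842623])}
{'vertical_fov': 53.422025575773176, 'cx': 323.74468175898835, 'cy': 198.36819596415003, 'R': array([[-0.01148925, -0.99979206,  0.01684728],
       [-0.98668513,  0.00860182, -0.16241449],
       [ 0.1622358 , -0.01848899, -0.98657879]]), 't': array([0.05365643, 0.61969967, 0.91089563])}
{'clock': 0.1, 'qpos': array([-1.33922106,  0.52194726, -0.03629644,  1.59990022,  0.0211914 ,
        1.02107895, -0.11280851]), 'qd': array([ 1.90802559e-04, -2.47895752e-03, -1.10020731e-03, -2.28804776e-03,
        2.33372648e-04,  2.12812215e-05,  4.90469843e-05]), 'joint_efforts': array([ 4.76844638e-03, -9.28472757e+01,  1.98471420e+00, -3.70531905e+01,
        1.82108913e-02,  5.42092297e-03,  6.73676027e-05]), 'position': array([0.18572443, 0.59648604, 0.23080626]), 'tool_rot': array([-3.14064621e+00,  7.21343490e-05,  2.83976564e+00]), 'force': array([ 0.61429112, -0.04506671, -0.14844123]), 'moment': array([ 0.03935908, -0.00276481,  0.01649652]), 'finger_force': 0.0, 'grip_width': 0.08555737730059881}
```

View pics/scene0.png

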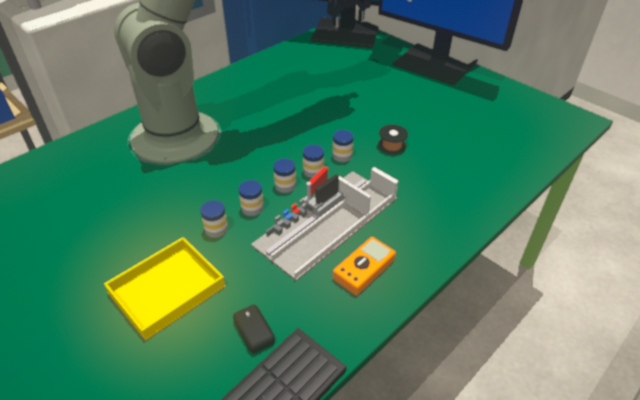

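View pics/top0.png

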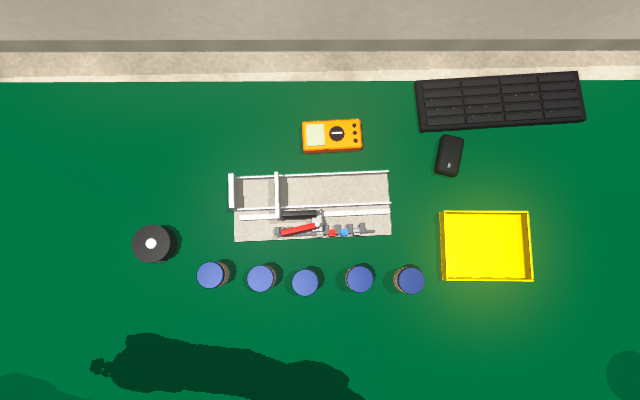

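```bash
cat > h.py <<'E'
import numpy as np, cv2
from workcell import bot
def K(n):
    c=bot.camera_params(n); f=200/np.tan(np.radians(c["vertical_fov"]/2)); return c,f
def pt(n,u,v,z):
    "pixel ray onto plane z"
    c,f=K(n); d=c["R"].T@np.array([(u-c["cx"])/f,(v-c["cy"])/f,1]); o=-c["R"].T@c["t"]
    return o+d*(z-o[2])/d[2]
def px(n,X):
    c,f=K(n); p=c["R"]@np.asarray(X)+c["t"]; return np.array([c["cx"]+f*p[0]/p[2],c["cy"]+f*p[1]/p[2]])
def blobs(im,lo,hi,amin=30):
    m=cv2.inRange(cv2.cvtColor(im,cv2.COLOR_RGB2HSV),np.array(lo),np.array(hi))
    n,l,s,c=cv2.connectedComponentsWithStats(m); return [(c[i],s[i]) for i in range(1,n) if s[i][4]>=amin],m
E
python3 - <<'E'
from h import *
for n in("scene","top"):
    im=cv2.imread(f"pics/{n}0.png"); r=im[:,:,::-1].copy()
    b,_=blobs(r,(105,120,60),(128,255,255),60)
    print(n,"tins",[(c.round(1).tolist(),s[4],pt(n,*c,.076)[:2].round(4).tolist()) for c,s in b if s[4]<1500])
    b,_=blobs(r,(22,150,120),(34,255,255),300)
    print("tote",[(c.round(1).tolist(),s.tolist()) for c,s in b])
    if n=="top":
        cr=im[160:250,220:400]; cv2.imwrite("pics/tc0.png",cv2.resize(cr,None,fx=4.4,fy=4.4,interpolation=cv2.INTER_CUBIC))
    else:
        cr=im[165:280,245:405]; cv2.imwrite("pics/sc0.png",cv2.resize(cr,None,fx=5,fy=5,interpolation=cv2.INTER_CUBIC))
E
```

```text
scene tins [([4.1, 109.8], np.int32(236), [-0.3854, -0.3535]), ([342.7, 136.8], np.int32(199), [0.4495, 0.3024]), ([312.8, 152.0], np.int32(215), [0.4397, 0.1893]), ([283.6, 166.2], np.int32(238), [0.4291, 0.0878]), ([249.6, 188.2], np.int32(270), [0.4342, -0.0361]), ([211.9, 208.2], np.int32(266), [0.4267, -0.1511])]
tote [([164.3, 286.8], [104, 237, 121, 103, 6702])]
top tins [([360.9, 278.5], np.int32(481), [0.43, -0.0348]), ([410.8, 280.3], np.int32(532), [0.4246, -0.1487])]
tote [([336.7, 134.0], [303, 119, 57, 30, 715]), ([485.5, 245.6], [439, 210, 95, 72, 6419])]
```

View pics/tc0.png

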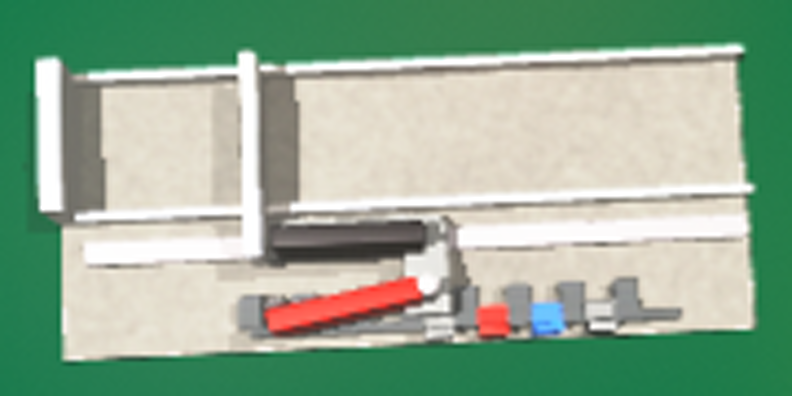

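View pics/sc0.png

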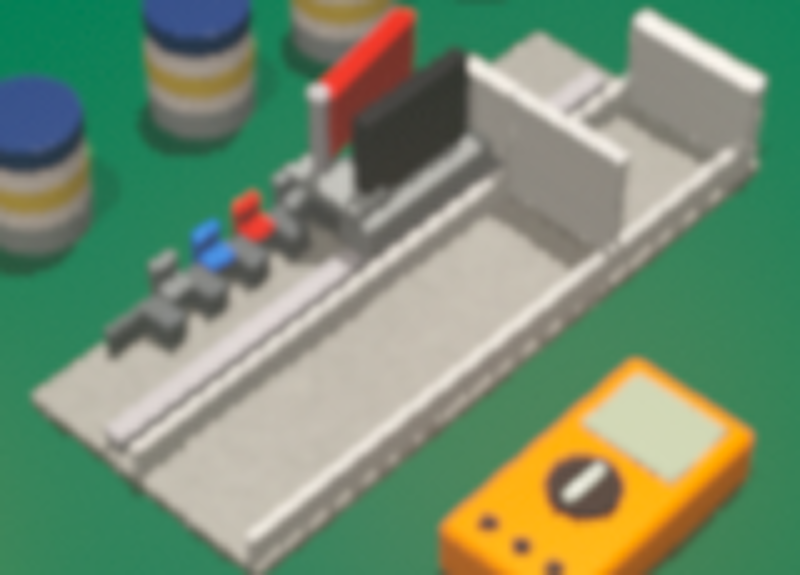

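```bash
cat >> h.py <<'E'
def tc(x,y,z): return pt("top",220+(x+.5)/4.4-.5,160+(y+.5)/4.4-.5,z)[:2]
def sc(x,y,z): return pt("scene",245+(x+.5)/5-.5,165+(y+.5)/5-.5,z)[:2]
E
python3 - <<'E'
from h import *
P=lambda a:np.round(a*1000,1)
a,b=tc(75,78,.028),tc(742,50,.028); c,d=tc(75,217,.028),tc(752,188,.028)
e,f=tc(63,58,.068),tc(66,212,.068)
print("walls",P(a),P(b),P(c),P(d),"yaw",np.degrees([np.arctan2(*(b-a)[::-1]),np.arctan2(*(d-c)[::-1]),np.arctan2(*(e-f)[::-1])-np.pi/2]))
print("endwall",P(e),P(f)); 
# scene
s1,s2=sc(250,538,.028),sc(738,150,.028); s3,s4=sc(135,455,.028),sc(495,185,.028)
print("scene walls",P(s1),P(s2),P(s3),P(s4),np.degrees([np.arctan2(*(s1-s2)[::-1]),np.arctan2(*(s3-s4)[::-1])]))
print("scene endwall inner top",P(sc(632,25,.068)),P(sc(756,90,.068)))
yaw=np.arctan2(*(b-a)[::-1])/2+np.arctan2(*(d-c)[::-1])/2
X=np.array([np.cos(yaw),np.sin(yaw)]);Y=np.array([-X[1],X[0]])
mid=((a+b)/2+(c+d)/2)/2; ew=(e+f)/2
O=mid+X*((ew-mid)@X); print("O",P(O),np.degrees(yaw),"width",P((a-c)@Y),P((e-O)@X),P((f-O)@X))
for n,q in dict(red=tc(493,306,.042),blue=tc(547,303,.042),grey=tc(602,300,.042),gateTopL=tc(243,130,.093),gateR=tc(262,150,.093),bar=tc(350,226,.105),barL=tc(272,226,.105),barR=tc(428,226,.105),levtip=tc(268,320,.105),levR=tc(425,285,.105),
  sred=sc(245,200,.042),sblue=sc(205,232,.042),sgrey=sc(163,262,.042)).items():
    q=q-O; print(n,P(np.array([q@X,q@Y])))
E
```

```text
walls [678.7 263. ] [ 692.1 -115.8] [599.4 261.1] [ 612.4 -118.4] yaw [-87.97681726 -88.03832244 -87.48021392]
endwall [681.1 261.6] [596.6 257.9]
scene walls [ 694.1 -115.7] [682.8 256.6] [ 617.4 -121.1] [608.8 141.3] [-88.25720742 -88.12026177]
scene endwall inner top [601.3 257.1] [683.9 264.2]
O [639.2 259.7] -88.00756984953476 width 79.3 -0.4 0.4
red [ 227.3 -100.9]
blue [ 257.  -100.6]
grey [ 287.2 -100.3]
gateTopL [98.5 -6.9]
gateR [108.1 -18. ]
bar [153.3 -61.8]
barL [113.2 -60. ]
barR [193.3 -63.6]
levtip [ 109.8 -108.2]
levR [190.5 -93.9]
sred [ 228.3 -113.1]
sblue [ 259.4 -111. ]
sgrey [ 289.5 -110.8]
```

```bash
cat >> h.py <<'E'
O=np.array([.6405,.2610]); yaw=np.radians(-88.05)
X=np.array([np.cos(yaw),np.sin(yaw)]);Y=np.array([-X[1],X[0]])
def car(p): q=np.asarray(p)[:2]-O; return np.round(1000*np.array([q@X,q@Y]),1)
def wor(x,y): return O+X*x/1000+Y*y/1000
E
python3 - <<'E'
from h import *
for n,r in(("top",(205,255,270,335)),("scene",(160,215,300,345))):
    im=cv2.imread(f"pics/{n}0.png")[:,:,::-1]; sub=im[r[0]:r[1],r[2]:r[3]].astype(int)
    dark=((sub.sum(2)<150)).astype(np.uint8); red=((sub[:,:,0]>170)&(sub[:,:,1]<80)).astype(np.uint8)
    for nm,m in(("dark",dark),("red",red)):
        k,l,s,c=cv2.connectedComponentsWithStats(m); i=1+s[1:,4].argmax()
        ys,xs=np.where(l==i); box=cv2.boxPoints(cv2.minAreaRect(np.c_[xs,ys].astype(np.float32)))+[r[2],r[0]]
        print(n,nm,s[i][4],[(b.round(1).tolist(),car(pt(n,*b,.105)).tolist()) for b in box])
p=np.array([wor(155,-76)]); print(p)
T={"scene":[([342.7,136.8]),([312.8,152.0]),([283.6,166.2]),([249.6,188.2]),([211.9,208.2])]}
im=cv2.imread("pics/top0.png")[:,:,::-1]
m=((im[:,:,2].astype(int)>im[:,:,0]*1.4)&(im[:,:,2].astype(int)>im[:,:,1]*1.25)&(im[:,:,2]>80)).astype(np.uint8)
k,l,s,c=cv2.connectedComponentsWithStats(m)
for i in range(1,k):
    if s[i][4]>300: print("tin top",c[i].round(1),s[i].tolist(),pt("top",*c[i],.076).round(4),car(pt("top",*c[i],.076)))
b,mm=blobs(im,(22,150,120),(34,255,255),3000); ys,xs=np.where(mm[:, 400:]>0)
print([pt("top",*(q+[400,0]),.038)[:2].round(4).tolist() for q in cv2.boxPoints(cv2.minAreaRect(np.c_[xs,ys].astype(np.float32)))])
o=bot.observe(); print(o["position"],o["tool_rot"],car(o["position"]))
E
```

```text
top dark 6 [([315.0, 215.0], [190.0, -73.8]), ([315.0, 215.0], [190.0, -73.8]), ([310.0, 215.0], [178.7, -73.3]), ([310.0, 215.0], [178.7, -73.3])]
top red 21 [([299.9, 225.6], [155.1, -96.3]), ([313.0, 223.0], [184.7, -91.7]), ([313.3, 224.7], [185.3, -95.6]), ([300.3, 227.3], [155.7, -100.2])]Traceback (most recent call last):
  File "<stdin>", line 6, in <module>
ValueError: attempt to get argmax of an empty sequence
```

Run:
```python
from h import *
im=cv2.imread("pics/top0.png")[:,:,::-1].astype(int)
for u in (290,298,305): print(u,[(v,im[v,u].tolist()) for v in range(206,238)])
im=im.astype(np.uint8)
m=((im[:,:,2].astype(int)>im[:,:,0]*1.4)&(im[:,:,2].astype(int)>im[:,:,1]*1.25)&(im[:,:,2]>80)).astype(np.uint8)
k,l,s,c=cv2.connectedComponentsWithStats(m)
for i in range(1,k):
    if s[i][4]>300: print("tin top",c[i].round(1),s[i].tolist(),pt("top",*c[i],.076).round(4),car(pt("top",*c[i],.076)))
b,mm=blobs(im,(22,150,120),(34,255,255),3000); ys,xs=np.where(mm[:, 400:]>0)
print([pt("top",*(q+[400,0]),.038)[:2].round(4).tolist() for q in cv2.boxPoints(cv2.minAreaRect(np.c_[xs,ys].astype(np.float32)))])
o=bot.observe(); print(o["position"],o["tool_rot"],car(o["position"]))
```

```text
290 [(206, [252, 251, 250]), (207, [254, 254, 254]), (208, [144, 138, 129]), (209, [226, 219, 205]), (210, [209, 207, 199]), (211, [81, 76, 74]), (212, [97, 90, 87]), (213, [109, 102, 100]), (214, [120, 112, 110]), (215, [120, 113, 111]), (216, [54, 52, 49]), (217, [54, 53, 49]), (218, [57, 55, 52]), (219, [100, 96, 90]), (220, [205, 197, 181]), (221, [207, 199, 183]), (222, [211, 202, 187]), (223, [230, 225, 208]), (224, [229, 222, 207]), (225, [230, 225, 210]), (226, [215, 209, 197]), (227, [169, 151, 152]), (228, [236, 83, 75]), (229, [255, 88, 76]), (230, [255, 96, 83]), (231, [255, 102, 89]), (232, [254, 105, 92]), (233, [201, 52, 46]), (234, [108, 51, 47]), (235, [87, 72, 68]), (236, [143, 139, 128]), (237, [232, 227, 212])]
298 [(206, [254, 254, 254]), (207, [230, 230, 232]), (208, [149, 142, 132]), (209, [175, 170, 158]), (210, [176, 173, 167]), (211, [82, 76, 75]), (212, [94, 88, 86]), (213, [105, 98, 96]), (214, [113, 104, 103]), (215, [76, 70, 68]), (216, [55, 52, 48]), (217, [55, 53, 49]), (218, [63, 61, 56]), (219, [114, 109, 100]), (220, [205, 197, 180]), (221, [212, 20
[... 1024 characters left out ...]
34, [151, 152, 153]), (235, [130, 128, 122]), (236, [227, 220, 204]), (237, [225, 216, 200])]
tin top [209.7 274.7] [197, 262, 27, 27, 561] [0.4426 0.3088 0.076 ] [ -54.5 -196.1]
tin top [259.9 278.2] [247, 265, 27, 27, 567] [0.4336 0.1949 0.076 ] [  59. -209.]
tin top [359.7 278.7] [347, 266, 27, 27, 552] [ 0.4296 -0.032   0.076 ] [ 285.6 -220.8]
tin top [304.7 282.2] [292, 269, 27, 27, 560] [0.4233 0.0935 0.076 ] [ 160.1 -222.8]
tin top [410.9 280.4] [398, 268, 26, 26, 540] [ 0.4244 -0.1489  0.076 ] [ 402.3 -229.9]
[[0.4253, -0.1363], [0.5946, -0.1461], [0.5871, -0.4695], [0.4173, -0.4504]]
[0.18572443 0.59648604 0.23080626] [-3.14064621e+00  7.21343490e-05  2.83976564e+00] [-350.8 -443.1]
```

Run:
```python
from h import *
for u,vs in((290,(210.6,215.4,227.3,232.8)),(298,(210.4,214.8,225.6,231.2)),(305,(210,214.4,224.2,229.4))): print([car(pt("top",u,v-.0,.105)).tolist() for v in vs])
T=[([342.7,136.8],[209.7,274.7]),([312.8,152.0],[259.9,278.2]),([283.6,166.2],[304.7,282.2]),([249.6,188.2],[359.7,278.7]),([211.9,208.2],[410.9,280.4])]
for s,t in T:
    m=(pt("scene",*s,.076)+pt("top",*t,.076))/2; print(m.round(4),car(m))
im=cv2.imread("pics/top0.png")[:,:,::-1]
b,mm=blobs(im,(22,150,120),(34,255,255),3000); k,l,s,c=cv2.connectedComponentsWithStats(mm); i=1+s[1:,4].argmax()
ys,xs=np.where(l==i); print([pt("top",*q,.038)[:2].round(4).tolist() for q in cv2.boxPoints(cv2.minAreaRect(np.c_[xs,ys].astype(np.float32)))])
```

```text
[[133.9, -61.3], [133.5, -72.2], [132.7, -99.1], [132.3, -111.5]]
[[152.0, -61.6], [151.6, -71.6], [150.7, -96.1], [150.3, -108.7]]
[[167.8, -61.4], [167.4, -71.4], [166.6, -93.6], [166.2, -105.3]]
[0.446  0.3056 0.076 ] [ -51.2 -192.8]
[0.4367 0.1921 0.076 ] [  62.  -206.1]
[0.4262 0.0906 0.076 ] [ 163. -220.]
[ 0.4319 -0.034   0.076 ] [ 287.7 -218.5]
[ 0.4255 -0.1501  0.076 ] [ 403.5 -228.9]
[[0.5909, -0.2349], [0.5887, -0.4672], [0.4178, -0.4505], [0.4206, -0.2248]]
```

Request:
move_arm(moves=[[[1, 0, 0, 0, 0, 0, 0.1], [1, 0, 0, 0, 0, 0, 0.195], [1, 0, 0, 0, 0, 0, 0.195], [1, 0, 0, 0, 0, 0, 0.195], [1, 0, 0, 0, 0, 0, 0.195]]])

```text
clock: 0.6
position: [0.1857, 0.5966, 0.231]
tool_rot: [-3.141, 0.0, 2.084]
force: [-0.4, -0.0, -0.4]
grip_width: 0.0853
finger_force: 0.0
```

Request:
move_arm(moves=[[[1, -0.047, 0.007, 0, 0, 0, 0.02], [1, -0.094, 0.014, 0, 0, 0, 0.04], [1, -0.141, 0.021, 0, 0, 0, 0.06], [1, -0.188, 0.028, 0, 0, 0, 0.0762], [1, -0.235, 0.035, 0, 0, 0, 0.0762]]])

```text
clock: 1.1
position: [0.3334, 0.4084, 0.2312]
tool_rot: [-3.142, 0.0, 1.607]
force: [0.3, 0.9, -0.2]
grip_width: 0.0854
finger_force: 0.0
```

```bash
cat >> h.py <<'E'
def st():
    o=bot.observe(); p=o["position"]; r=o["tool_rot"]; print("t",round(o["clock"],2),"car",car(p),"z",round(p[2]*1000,1),"yawerr(turn)",round((r[2]-(yaw+np.pi))/2/np.pi,5),"rp",r[:2].round(4),"w",round(o["grip_width"]*1000,1),"ff",round(float(o["finger_force"]),1),"F",o["force"].round(2),"q",o["qpos"].round(2))
E
python3 -c "
from h import *
st()"
```

```text
t 1.1 car [-157.8 -301.9] z 231.2 yawerr(turn) 0.00039 rp [-3.1415e+00  2.0000e-04] w 85.4 ff 0.0 F [ 0.34  0.91 -0.24] q [-1.23  0.38  0.31  1.87 -0.14  0.91 -0.82]
```

Request:
move_arm(moves=[[[1, -0.039, 0.028, 0, 0, 0, 0], [1, -0.078, 0.056, 0, 0, 0, 0], [1, -0.117, 0.083, 0, 0, 0, 0], [1, -0.156, 0.111, 0, 0, 0, 0], [1, -0.195, 0.139, 0, 0, 0, 0]]])

```text
clock: 1.6
position: [0.4802, 0.2191, 0.2313]
tool_rot: [-3.141, -0.0, 1.611]
force: [1.3, 0.4, -0.5]
grip_width: 0.085
finger_force: 0.0
```

Request:
move_arm(moves=[[[1, -0.039, 0.028, 0, 0, 0, 0], [1, -0.078, 0.056, 0, 0, 0, 0], [1, -0.116, 0.083, 0, 0, 0, 0], [1, -0.116, 0.083, 0.04, 0, 0, 0], [1, -0.116, 0.083, 0.06, 0, 0, 0]]])

```text
clock: 2.1
position: [0.5667, 0.1065, 0.1689]
tool_rot: [-3.14, 0.001, 1.608]
force: [-1.1, 1.0, -0.3]
grip_width: 0.0856
finger_force: 0.0
```

```bash
python3 -c "
from h import *
st()
im=bot.grab_frame('top')[150:290,220:400,::-1];cv2.imwrite('pics/t1.png',cv2.resize(im,None,fx=4,fy=4,interpolation=cv2.INTER_CUBIC))"
```

```text
t 2.1 car [151.9 -79. ] z 168.9 yawerr(turn) 0.00058 rp [-3.1398e+00  9.0000e-04] w 85.6 ff 0.0 F [-1.05  0.95 -0.33] q [-0.54  0.55  0.36  1.8  -0.25  0.84 -0.03]
```

View pics/t1.png

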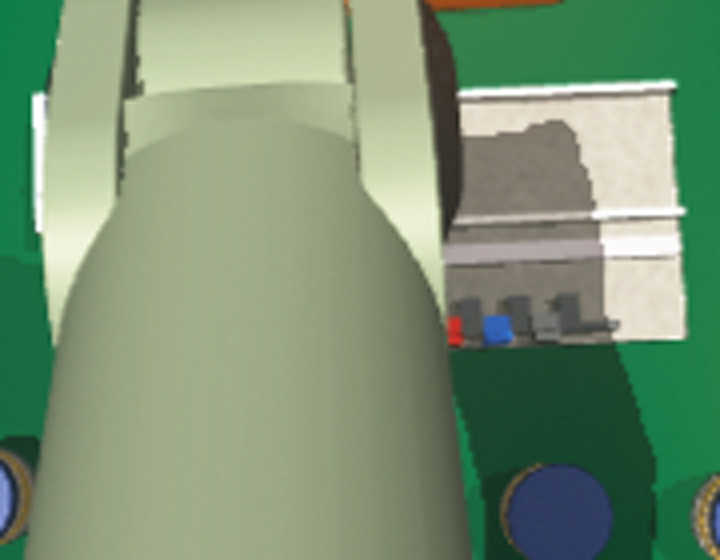

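Request:
move_arm(moves=[[[1, -0.001, -0.001, 0.03, 0, 0, 0], [1, -0.001, -0.001, 0.06, 0, 0, 0], [1, -0.001, -0.001, 0.08, 0, 0, 0], [1, -0.001, -0.001, 0.098, 0, 0, 0], [1, -0.001, -0.001, 0.098, 0, 0, 0]]], force=45)

```text
clock: 2.65
position: [0.565, 0.1072, 0.0719]
tool_rot: [-3.139, 0.001, 1.612]
force: [0.7, -0.9, 0.7]
grip_width: 0.0853
finger_force: 0.0
```

Request:
move_arm(moves=[[[0.5, 0, 0, 0, 0, 0, 0], [0.5, 0, 0, 0, 0, 0, 0], [0.3, 0, 0, 0, 0, 0, 0], [0.3, 0, 0, 0, 0, 0, 0], [0.3, 0, 0, 0, 0, 0, 0]]])

```text
clock: 3.15
position: [0.5662, 0.1075, 0.0745]
tool_rot: [3.141, -0.001, 1.611]
force: [-3.6, 1.4, 7.9]
grip_width: 0.0379
finger_force: 47.4
```

```bash
python3 -c "
from h import *
st()"
```

```text
t 3.15 car [150.9 -79.5] z 74.5 yawerr(turn) 0.00091 rp [ 3.1411e+00 -8.0000e-04] w 37.9 ff 47.4 F [-3.59  1.4   7.9 ] q [-0.49  0.68  0.29  1.86 -0.31  0.64  0.02]
```

Request:
move_arm(moves=[[[0.3, -0.01, 0, 0, 0, 0, 0], [0.3, -0.025, 0, 0, 0, 0, 0], [0.3, -0.045, 0, 0, 0, 0, 0], [0.3, -0.065, 0, 0, 0, 0, 0], [0.3, -0.085, 0, 0, 0, 0, 0]]])

```text
clock: 3.65
position: [0.5692, 0.022, 0.0745]
tool_rot: [-3.141, -0.001, 1.611]
force: [-4.7, 1.9, 10.9]
grip_width: 0.0381
finger_force: 46.7
```

Request:
move_arm(moves=[[[0.3, -0.02, 0, 0, 0, 0, 0], [0.3, -0.04, 0, 0, 0, 0, 0], [0.3, -0.055, 0, 0, 0, 0, 0], [0.3, -0.065, 0, 0, 0, 0, 0], [0.3, -0.065, 0, 0, 0, 0, 0]]])

```text
clock: 4.15
position: [0.5716, -0.0447, 0.0745]
tool_rot: [-3.141, 0.0, 1.608]
force: [-8.7, -2.9, 13.8]
grip_width: 0.0378
finger_force: 45.4
```

```bash
python3 -c "
from h import *
st()"
```

```text
t 4.15 car [303.2 -79.3] z 74.5 yawerr(turn) 0.00057 rp [-3.1411e+00  4.0000e-04] w 37.8 ff 45.4 F [-8.7  -2.88 13.84] q [-0.22  0.67  0.27  1.87 -0.28  0.64  0.27]
```

Request:
move_arm(moves=[[[0.3, 0.001, 0, 0, 0, 0, 0], [0.3, 0.001, 0, 0, 0, 0, 0], [0.3, 0.001, 0, 0, 0, 0, 0]]])

```text
clock: 4.45
position: [0.5715, -0.0422, 0.0745]
tool_rot: [-3.141, -0.0, 1.61]
force: [-8.2, -2.2, 12.4]
grip_width: 0.0379
finger_force: 45.6
```

```bash
python3 -c "
from h import *
st()"
```

```text
t 4.45 car [300.7 -79.3] z 74.5 yawerr(turn) 0.00081 rp [-3.1409e+00 -1.0000e-04] w 37.9 ff 45.6 F [-8.21 -2.21 12.37] q [-0.22  0.67  0.27  1.87 -0.28  0.64  0.26]
```

Request:
move_arm(moves=[[[1, 0, 0, 0, 0, 0, 0], [1, 0, 0, 0, 0, 0, 0], [1, 0, 0, 0, 0, 0, 0], [1, 0, 0, 0, 0, 0, 0], [1, 0, 0, -0.04, 0, 0, 0]]])

```text
clock: 4.95
position: [0.5701, -0.0414, 0.1105]
tool_rot: [-3.136, -0.0, 1.611]
force: [0.4, -0.5, 0.5]
grip_width: 0.0855
finger_force: 0.0
```

Request:
move_arm(moves=[[[1, 0, 0, -0.05, 0, 0, 0], [1, 0, 0, -0.1, 0, 0, 0], [1, 0.0, -0.05, -0.12, 0, 0, 0], [1, 0.0, -0.1, -0.12, 0, 0, 0], [1, 0.0, -0.14, -0.12, 0, 0, 0]]])

```text
clock: 5.45
position: [0.4304, -0.0474, 0.2339]
tool_rot: [3.14, -0.001, 1.611]
force: [0.5, -0.2, 0.4]
grip_width: 0.0854
finger_force: 0.0
```

```bash
python3 -c "
from h import *
st()
im=bot.grab_frame('scene')[90:300,90:420,::-1];cv2.imwrite('pics/s2.png',cv2.resize(im,None,fx=2.4,fy=2.4,interpolation=cv2.INTER_CUBIC))"
```

```text
t 5.45 car [ 301.1 -220.5] z 233.9 yawerr(turn) 0.00098 rp [ 3.1401e+00 -5.0000e-04] w 85.4 ff 0.0 F [ 0.52 -0.23  0.42] q [-0.36  0.22  0.4   2.09 -0.11  0.85  0.14]
```

View pics/s2.png

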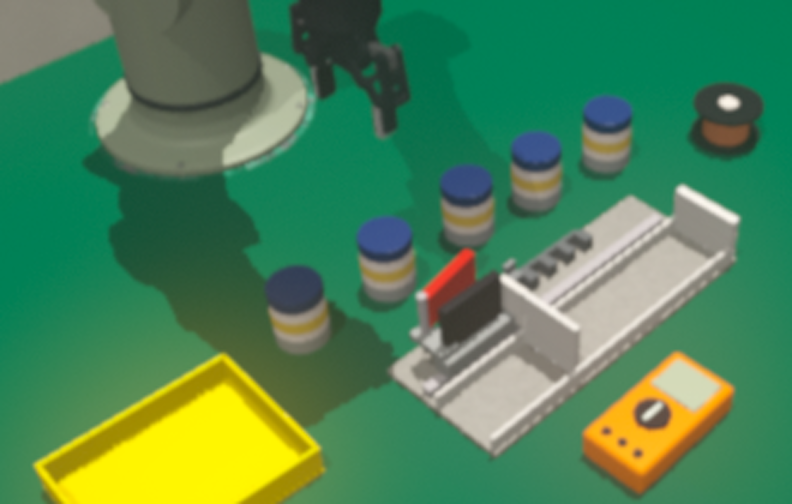

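```bash
cat >> h.py <<'E'
def tins():
    st(); out=[]
    for n,d in(("scene",(.0025,-.0025)),("top",(-.0025,.0025))):
        im=bot.grab_frame(n); a=im.astype(int)
        m=((a[:,:,2]>a[:,:,0]*1.35)&(a[:,:,2]>a[:,:,1]*1.2)&(a[:,:,2]>50)).astype(np.uint8)
        k,l,s,c=cv2.connectedComponentsWithStats(m)
        print(n,[(car(pt(n,*c[i],.076)[:2]-d).tolist(),int(s[i][4])) for i in range(1,k) if 120<s[i][4]<700 and s[i][1]>100 and s[i][0]>20])
E
python3 -c "
from h import *
tins()"
```

```text
t 5.5 car [ 301.7 -227. ] z 233.2 yawerr(turn) 0.00065 rp [-3.1385e+00 -1.6000e-03] w 85.2 ff 0.0 F [-2.54 -5.72  1.04] q [-0.36  0.22  0.4   2.1  -0.11  0.85  0.14]
scene [([-50.4, -191.5], 230), ([62.8, -205.0], 254), ([163.2, -218.3], 279), ([288.3, -217.0], 322), ([403.1, -228.2], 259)]
top [([-51.3, -193.7], 583), ([61.7, -206.6], 570), ([280.5, -216.8], 387), ([162.8, -220.3], 562)]
```

Request:
move_arm(moves=[[[1, 0.013, 0.001, 0.04, 0, 0, -0.0006], [1, 0.013, 0.001, 0.08, 0, 0, -0.0006], [1, 0.013, 0.001, 0.11, 0, 0, -0.0006], [1, 0.013, 0.001, 0.11, 0, 0, -0.0006]]], force=40)

```text
clock: 6.0
position: [0.4318, -0.0343, 0.1208]
tool_rot: [-3.137, 0.001, 1.615]
force: [-0.7, -0.6, 1.0]
grip_width: 0.0853
finger_force: 0.0
```

```bash
python3 -c "
from h import *
st()"
```

```text
t 6.0 car [ 288.1 -218.7] z 120.8 yawerr(turn) 0.00161 rp [-3.1369e+00  7.0000e-04] w 85.3 ff 0.0 F [-0.73 -0.58  1.01] q [-0.3   0.43  0.31  2.19 -0.24  0.56  0.23]
```

Request:
move_arm(moves=[[[1, 0, 0, 0.04, 0, 0, 0.001], [1, 0, 0, 0.07, 0, 0, 0.001], [1, 0, 0, 0.089, 0, 0, 0.001], [1, 0, 0, 0.089, 0, 0, 0.001], [0.6, 0, 0, 0.089, 0, 0, 0.001]]], force=40)

```text
clock: 6.5
position: [0.4337, -0.0344, 0.0355]
tool_rot: [3.14, -0.0, 1.608]
force: [-0.1, 0.4, 0.1]
grip_width: 0.0731
finger_force: 0.0
```

Request:
move_arm(moves=[[[0.5, 0, 0, 0, 0, 0, 0], [0.5, 0, 0, 0, 0, 0, 0], [0.5, 0, 0, 0, 0, 0, 0], [0.5, 0, 0, -0.02, 0, 0, 0], [0.5, 0, 0, -0.05, 0, 0, 0]]])

```text
clock: 7.0
position: [0.4325, -0.0343, 0.0854]
tool_rot: [-3.141, -0.0, 1.608]
force: [0.8, 0.7, -0.5]
grip_width: 0.0589
finger_force: 43.6
```

Request:
move_arm(moves=[[[0.5, 0, 0, -0.04, 0, 0, 0], [0.5, 0, 0, -0.08, 0, 0, 0], [0.5, 0, 0, -0.1, 0, 0, 0], [0.5, 0, 0, -0.1, 0, 0, 0], [0.5, 0, 0, -0.1, 0, 0, 0]]])

```text
clock: 7.5
position: [0.4329, -0.034, 0.1851]
tool_rot: [3.14, -0.001, 1.609]
force: [0.2, 1.1, -1.4]
grip_width: 0.0593
finger_force: 43.6
```

```bash
python3 -c "
from h import *
st()"
```

```text
t 7.5 car [ 287.7 -217.5] z 185.1 yawerr(turn) 0.00066 rp [ 3.1396e+00 -7.0000e-04] w 59.3 ff 43.6 F [ 0.19  1.07 -1.36] q [-0.38  0.31  0.39  2.14 -0.18  0.72  0.17]
```

Request:
move_arm(moves=[[[0.5, -0.037, 0.01, 0, 0, 0, 0], [0.5, -0.082, 0.022, 0, 0, 0, 0], [0.5, -0.127, 0.034, 0, 0, 0, 0], [0.5, -0.172, 0.046, 0, 0, 0, 0], [0.5, -0.215, 0.057, 0, 0, 0, 0]]])

```text
clock: 8.0
position: [0.4975, -0.2489, 0.1832]
tool_rot: [-3.14, -0.001, 1.608]
force: [0.8, 0.8, 0.2]
grip_width: 0.0595
finger_force: 43.6
```

Request:
move_arm(moves=[[[0.5, -0.045, 0.012, 0, 0, 0, 0], [0.5, -0.09, 0.024, 0, 0, 0, 0], [0.5, -0.13, 0.034, 0.0, 0, 0, 0], [0.5, -0.16, 0.042, 0.03, 0, 0, 0], [0.5, -0.16, 0.042, 0.06, 0, 0, 0]]])

```text
clock: 8.5
position: [0.5448, -0.4097, 0.1222]
tool_rot: [-3.141, 0.002, 1.605]
force: [-0.7, 0.3, -2.2]
grip_width: 0.0592
finger_force: 43.7
```

```bash
python3 -c "
from h import *
st();o=bot.observe();print(o['position'])
im=bot.grab_frame('scene')[:,:,::-1];cv2.imwrite('pics/s3.png',im)
im=bot.grab_frame('top')[:,:,::-1];cv2.imwrite('pics/t3.png',im)
tins()"
```

```text
t 8.5 car [ 667.  -118.4] z 122.2 yawerr(turn) -3e-05 rp [-3.1411e+00  1.8000e-03] w 59.2 ff 43.7 F [-0.66  0.33 -2.24] q [ 0.34  0.76  0.36  1.54 -0.32  0.9   0.84]
[ 0.54481882 -0.40967362  0.12220761]
t 8.6 car [ 661.7 -119.9] z 119.0 yawerr(turn) 0.00037 rp [-3.135  -0.0045] w 59.4 ff 43.7 F [-0.4   0.94 -1.21] q [ 0.33  0.76  0.36  1.55 -0.32  0.9   0.84]
scene [([-50.3, -191.4], 229), ([63.0, -204.9], 256), ([163.5, -218.7], 281), ([404.4, -226.1], 338)]
top [([709.7, -105.0], 212), ([-51.3, -193.8], 582), ([61.7, -206.5], 569), ([404.8, -227.1], 555), ([162.7, -220.2], 563)]
```

View pics/t3.png

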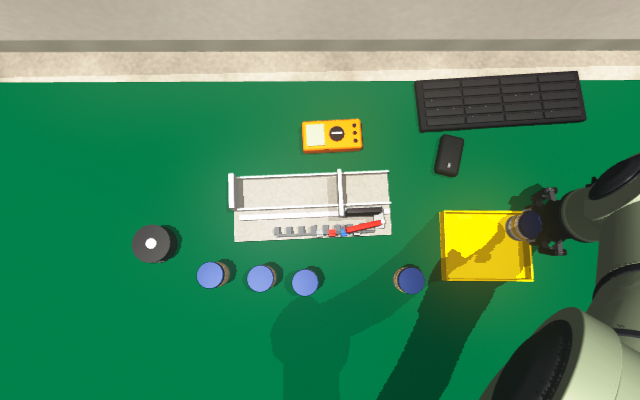

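Request:
move_arm(moves=[[[0.5, 0, 0, 0.03, 0, 0, 0], [0.5, 0, 0, 0.055, 0, 0, 0], [0.5, 0, 0, 0.068, 0, 0, 0], [0.5, 0, 0, 0.076, 0, 0, 0], [0.5, 0, 0, 0.079, 0, 0, 0]]])

```text
clock: 9.2
position: [0.5461, -0.4053, 0.0459]
tool_rot: [3.141, 0.0, 1.609]
force: [0.3, 0.8, 0.3]
grip_width: 0.0593
finger_force: 43.7
```

```bash
python3 -c "
from h import *
st()
im=cv2.imread('pics/t3.png')[:,:,::-1]
c=im[165:245,225:395,::-1]; cv2.imwrite('pics/t3c.png',cv2.resize(c,None,fx=4.4,fy=4.4,interpolation=cv2.INTER_CUBIC))"
```

```text
t 9.2 car [ 662.7 -117. ] z 45.9 yawerr(turn) 0.00064 rp [3.1411e+00 3.0000e-04] w 59.3 ff 43.7 F [0.3  0.79 0.26] q [ 0.36  0.86  0.32  1.57 -0.35  0.77  0.87]
```

View pics/t3c.png

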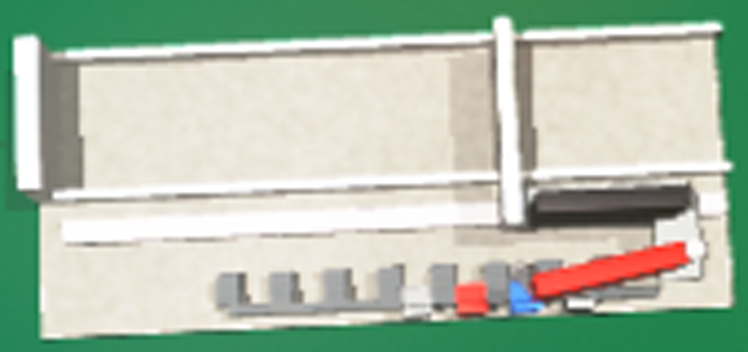

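Request:
move_arm(moves=[[[0.5, 0, 0, 0.002, 0, 0, 0], [0.5, 0, 0, 0.004, 0, 0, 0], [0.5, 0, 0, 0.004, 0, 0, 0]]])

```text
clock: 9.5
position: [0.5459, -0.4054, 0.0417]
tool_rot: [3.141, 0.0, 1.609]
force: [0.2, 0.4, -1.5]
grip_width: 0.0592
finger_force: 43.7
```

Request:
move_arm(moves=[[[0.85, 0, 0, 0, 0, 0, 0], [0.85, 0, 0, 0, 0, 0, 0], [0.85, 0, 0, -0.03, 0, 0, 0], [0.85, 0, 0, -0.07, 0, 0, 0], [0.85, 0, 0, -0.11, 0, 0, 0]]])

```text
clock: 10.0
position: [0.5454, -0.4052, 0.1526]
tool_rot: [-3.141, -0.0, 1.608]
force: [0.3, -0.1, -0.6]
grip_width: 0.0725
finger_force: 0.0
```

```bash
python3 -c "
from h import *
st();o=bot.observe();print(o['position'])"
```

```text
t 10.0 car [ 662.6 -117.7] z 152.6 yawerr(turn) 0.00054 rp [-3.141e+00 -2.000e-04] w 72.5 ff 0.0 F [ 0.27 -0.12 -0.63] q [ 0.32  0.73  0.38  1.53 -0.31  0.95  0.83]
[ 0.54542849 -0.40524685  0.15260319]
```

Request:
move_arm(moves=[[[1, 0.043, -0.018, 0, 0, 0, 0], [1, 0.088, -0.037, 0, 0, 0, 0], [1, 0.133, -0.056, 0, 0, 0, 0], [1, 0.178, -0.075, 0, 0, 0, 0], [1, 0.22, -0.093, 0, 0, 0, 0]]])

```text
clock: 10.5
position: [0.4435, -0.1872, 0.1516]
tool_rot: [3.141, -0.0, 1.609]
force: [1.3, 1.9, 0.5]
grip_width: 0.0854
finger_force: 0.0
```

Request:
move_arm(moves=[[[1, 0.038, -0.016, 0, 0, 0, 0], [1, 0.038, -0.016, 0, 0, 0, 0], [1, 0.038, -0.016, 0.02, 0, 0, 0], [1, 0.038, -0.016, 0.03, 0, 0, 0]]])

```text
clock: 10.9
position: [0.4273, -0.1515, 0.1208]
tool_rot: [3.141, 0.0, 1.609]
force: [0.7, 0.8, -0.1]
grip_width: 0.0857
finger_force: 0.0
```

```bash
python3 -c "
from h import *
tins()"
```

```text
t 10.9 car [ 405.1 -227.1] z 120.8 yawerr(turn) 0.00065 rp [3.1412e+00 1.0000e-04] w 85.7 ff 0.0 F [ 0.67  0.76 -0.05] q [-0.08  0.46  0.37  2.15 -0.3   0.58  0.55]
scene [([-50.4, -191.6], 227), ([62.9, -205.0], 255), ([163.6, -218.5], 281), ([405.0, -226.1], 339), ([665.4, -125.3], 228)]
top [([664.3, -114.8], 495), ([-51.3, -193.7], 583), ([61.7, -206.5], 570), ([398.3, -226.3], 422), ([162.8, -220.3], 566)]
```

Tin placed in the tote; grasp the next one.

Request:
move_arm(moves=[[[1, 0, 0, 0.04, 0, 0, 0], [1, 0, 0, 0.07, 0, 0, 0], [1, 0, 0, 0.086, 0, 0, 0], [1, 0, 0, 0.086, 0, 0, 0], [0.5, 0, 0, 0.086, 0, 0, 0]]], force=40)

```text
clock: 11.5
position: [0.4272, -0.1522, 0.0359]
tool_rot: [-3.142, 0.0, 1.608]
force: [0.1, -0.4, 0.1]
grip_width: 0.0731
finger_force: 0.0
```

Request:
move_arm(moves=[[[0.5, 0, 0, 0, 0, 0, 0], [0.5, 0, 0, 0, 0, 0, 0], [0.5, 0, 0, 0, 0, 0, 0], [0.5, 0, 0, -0.02, 0, 0, 0], [0.5, 0, 0, -0.05, 0, 0, 0]]])

```text
clock: 12.0
position: [0.4265, -0.1515, 0.0859]
tool_rot: [-3.14, -0.0, 1.608]
force: [0.5, 0.4, -4.4]
grip_width: 0.0593
finger_force: 45.9
```

Request:
move_arm(moves=[[[0.5, 0, 0, -0.04, 0, 0, 0], [0.5, 0, 0, -0.08, 0, 0, 0], [0.5, 0, 0, -0.115, 0, 0, 0], [0.5, 0, 0, -0.115, 0, 0, 0], [0.5, 0, 0, -0.115, 0, 0, 0]]])

```text
clock: 12.5
position: [0.4273, -0.1512, 0.2011]
tool_rot: [3.139, -0.0, 1.609]
force: [-0.2, 0.1, -5.3]
grip_width: 0.059
finger_force: 46.6
```

```bash
python3 -c "
from h import *
st()"
```

```text
t 12.5 car [ 404.7 -227.1] z 201.1 yawerr(turn) 0.00068 rp [ 3.1394e+00 -3.0000e-04] w 59.0 ff 46.6 F [-0.16  0.09 -5.26] q [-0.17  0.32  0.47  2.09 -0.21  0.78  0.47]
```

Request:
move_arm(moves=[[[0.5, 0.03, 0.018, 0, 0, 0, 0], [0.5, 0.07, 0.043, 0, 0, 0, 0], [0.5, 0.11, 0.068, 0, 0, 0, 0], [0.5, 0.15, 0.093, 0, 0, 0, 0], [0.5, 0.188, 0.116, 0, 0, 0, 0]]])

```text
clock: 13.0
position: [0.536, 0.0427, 0.199]
tool_rot: [-3.14, 0.0, 1.609]
force: [0.9, -1.2, -4.8]
grip_width: 0.0594
finger_force: 46.3
```

Request:
move_arm(moves=[[[0.5, 0.038, 0.024, 0, 0, 0, 0], [0.5, 0.076, 0.048, 0, 0, 0, 0], [0.5, 0.114, 0.072, 0, 0, 0, 0], [0.5, 0.15, 0.094, 0, 0, 0, 0], [0.5, 0.18, 0.111, 0, 0, 0, 0]]])

```text
clock: 13.5
position: [0.64, 0.2269, 0.1981]
tool_rot: [-3.139, 0.0, 1.61]
force: [-0.5, -0.9, -4.3]
grip_width: 0.059
finger_force: 46.3
```

Request:
move_arm(moves=[[[0.5, 0, 0, 0.02, 0, 0, 0], [0.5, 0, 0, 0.05, 0, 0, 0], [0.5, 0, 0, 0.08, 0, 0, 0], [0.5, 0, 0, 0.1, 0, 0, 0], [0.5, 0, 0, 0.1, 0, 0, 0]]])

```text
clock: 14.0
position: [0.6376, 0.2238, 0.0958]
tool_rot: [-3.135, 0.002, 1.608]
force: [-0.2, -0.9, -4.7]
grip_width: 0.059
finger_force: 46.1
```

```bash
python3 -c "
from h import *
st()
im=bot.grab_frame('scene')[120:290,245:425,::-1];cv2.imwrite('pics/s4.png',cv2.resize(im,None,fx=4,fy=3.5,interpolation=cv2.INTER_CUBIC))
tins()"
```

```text
t 14.0 car [37.1 -4.2] z 95.8 yawerr(turn) 0.00055 rp [-3.1349e+00  2.4000e-03] w 59.0 ff 46.1 F [-0.23 -0.89 -4.69] q [-0.63  0.79  0.34  1.56 -0.32  0.85 -0.13]
t 14.05 car [36.9 -3. ] z 98.0 yawerr(turn) 0.00053 rp [-3.1376e+00  1.5000e-03] w 59.0 ff 46.1 F [ 0.16 -0.52 -4.31] q [-0.63  0.79  0.34  1.56 -0.32  0.85 -0.13]
scene [([-49.8, -191.4], 239), ([63.3, -204.5], 262), ([-14.9, -48.0], 236), ([165.3, -216.9], 254)]
top [([664.4, -114.8], 491), ([61.6, -206.5], 569), ([162.5, -220.5], 549)]
```

View pics/s4.png

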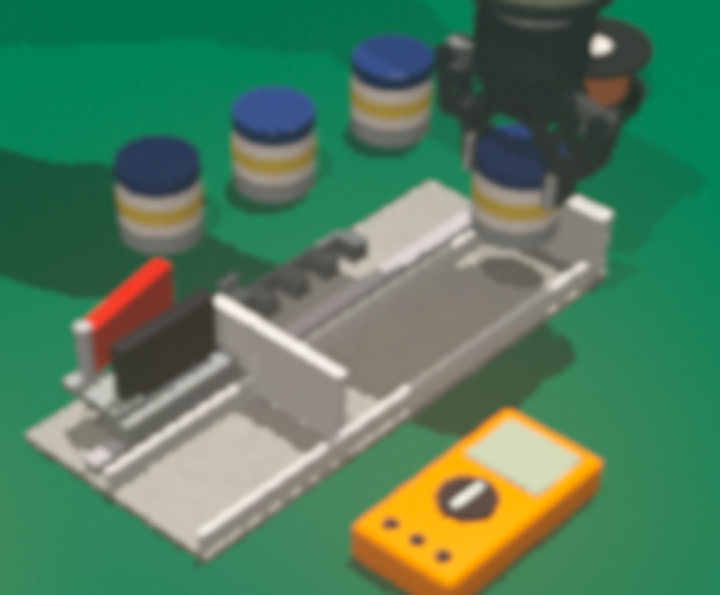

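Request:
move_arm(moves=[[[0.5, 0, 0.002, 0.02, 0, 0, 0], [0.5, 0, 0.002, 0.035, 0, 0, 0], [0.5, 0, 0.002, 0.045, 0, 0, 0], [0.5, 0, 0.002, 0.05, 0, 0, 0], [0.5, 0, 0.002, 0.05, 0, 0, 0]]])

```text
clock: 14.65
position: [0.6418, 0.2247, 0.0499]
tool_rot: [-3.141, 0.0, 1.608]
force: [0.2, -1.1, -5.3]
grip_width: 0.0594
finger_force: 46.5
```

```bash
python3 -c "
from h import *
st()"
```

```text
t 14.65 car [36.4  0.1] z 49.9 yawerr(turn) 0.00057 rp [-3.1409e+00  3.0000e-04] w 59.4 ff 46.5 F [ 0.2  -1.07 -5.33] q [-0.62  0.85  0.32  1.57 -0.34  0.78 -0.12]
```

Request:
move_arm(moves=[[[0.5, 0, 0, 0.003, 0, 0, 0], [0.5, 0, 0, 0.005, 0, 0, 0], [0.5, 0, 0, 0.0065, 0, 0, 0], [0.5, 0, 0, 0.0065, 0, 0, 0]]])

```text
clock: 15.05
position: [0.6423, 0.2249, 0.0447]
tool_rot: [3.141, -0.0, 1.608]
force: [-3.8, -0.2, 4.4]
grip_width: 0.059
finger_force: 47.3
```

Request:
move_arm(moves=[[[0.85, 0, 0, 0, 0, 0, 0], [0.85, 0, 0, 0, 0, 0, 0], [0.85, 0, 0, -0.03, 0, 0, 0], [0.85, 0, 0, -0.07, 0, 0, 0], [0.85, 0, 0, -0.11, 0, 0, 0]]])

```text
clock: 15.55
position: [0.642, 0.2246, 0.1551]
tool_rot: [-3.141, 0.0, 1.608]
force: [1.0, 0.2, 0.2]
grip_width: 0.0724
finger_force: 0.0
```

```bash
python3 -c "
from h import *
tins()"
```

```text
t 15.55 car [36.5  0.2] z 155.1 yawerr(turn) 0.00056 rp [-3.1414e+00  3.0000e-04] w 72.4 ff 0.0 F [0.97 0.17 0.19] q [-0.65  0.72  0.37  1.52 -0.3   0.95 -0.15]
scene [([-49.8, -191.4], 239), ([62.9, -204.3], 261), ([164.3, -217.1], 264), ([31.4, -2.1], 292)]
top [([45.9, 2.0], 306), ([664.4, -114.8], 491), ([61.6, -206.5], 571), ([162.3, -220.4], 552)]
```

Request:
move_arm(moves=[[[1, -0.02, -0.034, 0, 0, 0, 0], [1, -0.043, -0.074, 0, 0, 0, 0], [1, -0.066, -0.114, 0, 0, 0, 0], [1, -0.088, -0.152, 0, 0, 0, 0], [1, -0.11, -0.19, 0, 0, 0, 0]]])

```text
clock: 16.15
position: [0.4548, 0.1068, 0.1538]
tool_rot: [3.141, -0.0, 1.609]
force: [1.7, 0.0, 1.4]
grip_width: 0.0853
finger_force: 0.0
```

Request:
move_arm(moves=[[[1, -0.017, -0.029, 0, 0, 0, 0], [1, -0.017, -0.029, 0.01, 0, 0, 0], [1, -0.017, -0.029, 0.03, 0, 0, 0], [1, -0.017, -0.029, 0.03, 0, 0, 0]]])

```text
clock: 16.55
position: [0.4275, 0.0895, 0.1225]
tool_rot: [-3.14, 0.001, 1.609]
force: [-0.2, 0.9, 1.0]
grip_width: 0.0858
finger_force: 0.0
```

```bash
python3 -c "
from h import *
tins()"
```

```text
t 16.55 car [ 164.1 -218.7] z 122.5 yawerr(turn) 0.00059 rp [-3.1399e+00  7.0000e-04] w 85.8 ff 0.0 F [-0.21  0.91  0.95] q [-0.63  0.44  0.36  2.19 -0.28  0.56 -0.02]
scene [([-50.2, -191.5], 231), ([62.8, -204.5], 258), ([163.2, -218.2], 278), ([31.4, -2.6], 281)]
top [([35.8, 3.0], 522), ([664.4, -114.8], 491), ([-51.3, -193.7], 583)]
```

Request:
move_arm(moves=[[[1, 0.001, 0, 0.04, 0, 0, 0], [1, 0.001, 0, 0.07, 0, 0, 0], [1, 0.001, 0, 0.088, 0, 0, 0], [1, 0.001, 0, 0.088, 0, 0, 0], [0.5, 0.001, 0, 0.088, 0, 0, 0]]], force=40)

```text
clock: 17.15
position: [0.4284, 0.0906, 0.0365]
tool_rot: [3.141, 0.0, 1.608]
force: [-0.6, 0.4, 0.4]
grip_width: 0.0733
finger_force: 0.0
```

Request:
move_arm(moves=[[[0.5, 0, 0, 0, 0, 0, 0], [0.5, 0, 0, 0, 0, 0, 0], [0.5, 0, 0, 0, 0, 0, 0], [0.5, 0, 0, -0.02, 0, 0, 0], [0.5, 0, 0, -0.05, 0, 0, 0]]])

```text
clock: 17.65
position: [0.4275, 0.0904, 0.0865]
tool_rot: [-3.14, 0.0, 1.608]
force: [1.4, 0.7, -3.9]
grip_width: 0.0592
finger_force: 46.8
```

Request:
move_arm(moves=[[[0.5, 0, 0, -0.04, 0, 0, 0], [0.5, 0, 0, -0.08, 0, 0, 0], [0.5, 0, 0, -0.115, 0, 0, 0], [0.5, 0, 0, -0.115, 0, 0, 0], [0.5, 0, 0, -0.115, 0, 0, 0]]])

```text
clock: 18.15
position: [0.4279, 0.0911, 0.2015]
tool_rot: [3.14, -0.001, 1.609]
force: [0.1, 0.4, -5.8]
grip_width: 0.0589
finger_force: 47.4
```

```bash
python3 -c "
from h import *
st();print(bot.observe()['position'])"
```

```text
t 18.15 car [ 162.6 -218.2] z 201.5 yawerr(turn) 0.00069 rp [ 3.1398e+00 -1.5000e-03] w 58.9 ff 47.4 F [ 0.09  0.39 -5.77] q [-0.73  0.29  0.47  2.12 -0.19  0.76 -0.1 ]
[0.42794516 0.09107722 0.20148128]
```

Request:
move_arm(moves=[[[0.5, 0.009, 0.032, 0, 0, 0, 0], [0.5, 0.02, 0.072, 0, 0, 0, 0], [0.5, 0.031, 0.112, 0, 0, 0, 0], [0.5, 0.042, 0.152, 0, 0, 0, 0], [0.5, 0.053, 0.19, 0, 0, 0, 0]]])

```text
clock: 18.65
position: [0.6166, 0.151, 0.1986]
tool_rot: [-3.139, 0.001, 1.608]
force: [0.7, -0.1, -5.9]
grip_width: 0.0589
finger_force: 47.3
```

Request:
move_arm(moves=[[[0.5, 0.007, 0.028, 0, 0, 0, 0], [0.5, 0.007, 0.028, 0.02, 0, 0, 0], [0.5, 0.007, 0.028, 0.055, 0, 0, 0], [0.5, 0.007, 0.028, 0.09, 0, 0, 0], [0.5, 0.007, 0.028, 0.1, 0, 0, 0]]])

```text
clock: 19.15
position: [0.6407, 0.1581, 0.0954]
tool_rot: [-3.134, 0.002, 1.608]
force: [-0.2, -0.3, -5.5]
grip_width: 0.0592
finger_force: 47.5
```

Request:
move_arm(moves=[[[0.5, 0, 0, 0, 0, 0, 0], [0.5, 0, 0, 0.02, 0, 0, 0], [0.5, 0, 0, 0.04, 0, 0, 0], [0.5, 0, 0, 0.05, 0, 0, 0], [0.5, 0, 0, 0.05, 0, 0, 0]]])

```text
clock: 19.65
position: [0.6434, 0.1587, 0.0507]
tool_rot: [-3.141, 0.0, 1.608]
force: [0.1, -0.3, -5.0]
grip_width: 0.0595
finger_force: 47.9
```

```bash
python3 -c "
from h import *
st();print(bot.observe()['position'])"
```

```text
t 19.65 car [102.4  -0.6] z 50.7 yawerr(turn) 0.00057 rp [-3.1408e+00  2.0000e-04] w 59.5 ff 47.9 F [ 0.08 -0.32 -5.02] q [-0.55  0.83  0.34  1.62 -0.37  0.75  0.01]
[0.64338155 0.1586633  0.05065234]
```

Request:
move_arm(moves=[[[0.5, 0, 0, 0.003, 0, 0, 0], [0.5, 0, 0, 0.005, 0, 0, 0], [0.5, 0, 0, 0.0065, 0, 0, 0], [0.5, 0, 0, 0.0065, 0, 0, 0]]])

```text
clock: 20.05
position: [0.6439, 0.1589, 0.0453]
tool_rot: [3.141, -0.0, 1.608]
force: [-2.8, 0.3, 4.3]
grip_width: 0.0592
finger_force: 48.5
```

Request:
move_arm(moves=[[[0.85, 0, 0, 0, 0, 0, 0], [0.85, 0, 0, 0, 0, 0, 0], [0.85, 0, 0, -0.03, 0, 0, 0], [0.85, 0, 0, -0.07, 0, 0, 0], [0.85, 0, 0, -0.11, 0, 0, 0]]])

```text
clock: 20.55
position: [0.6434, 0.1586, 0.1556]
tool_rot: [-3.141, 0.0, 1.608]
force: [0.6, 0.7, 1.2]
grip_width: 0.0723
finger_force: 0.0
```

```bash
python3 -c "
from h import *
tins()"
```

```text
t 20.55 car [102.5  -0.6] z 155.6 yawerr(turn) 0.00054 rp [-3.1413e+00  3.0000e-04] w 72.3 ff 0.0 F [0.58 0.69 1.16] q [-0.58  0.7   0.4   1.58 -0.32  0.93 -0.03]
scene [([63.2, -204.4], 263), ([65.2, -1.9], 571)]
top [([664.4, -114.8], 491)]
```

Request:
move_arm(moves=[[[1, 0.006, -0.03, 0, 0, 0, 0], [1, 0.015, -0.075, 0, 0, 0, 0], [1, 0.024, -0.12, 0, 0, 0, 0], [1, 0.032, -0.163, 0, 0, 0, 0], [1, 0.04, -0.205, 0, 0, 0, 0]]])

```text
clock: 21.15
position: [0.4354, 0.1911, 0.1543]
tool_rot: [3.141, -0.0, 1.608]
force: [0.0, 1.9, -0.1]
grip_width: 0.0852
finger_force: 0.0
```

Request:
move_arm(moves=[[[1, 0, 0, 0, 0, 0, 0], [1, 0, 0, 0.015, 0, 0, 0], [1, 0, 0, 0.03, 0, 0, 0], [1, 0, 0, 0.03, 0, 0, 0]]])

```text
clock: 21.55
position: [0.4369, 0.1907, 0.1233]
tool_rot: [-3.14, 0.001, 1.608]
force: [0.5, 0.2, -0.2]
grip_width: 0.0855
finger_force: 0.0
```

```bash
python3 -c "
from h import *
tins()"
```

```text
t 21.55 car [  63.3 -205.8] z 123.3 yawerr(turn) 0.00057 rp [-3.1403e+00  1.0000e-03] w 85.5 ff 0.0 F [ 0.5   0.17 -0.25] q [-0.84  0.49  0.4   2.09 -0.32  0.62 -0.18]
scene [([-50.1, -191.1], 232), ([62.7, -204.2], 257), ([63.2, -3.3], 578)]
top [([101.2, 2.6], 508), ([35.8, 3.0], 523), ([664.5, -114.8], 490)]
```

Request:
move_arm(moves=[[[1, 0.001, 0.001, 0.04, 0, 0, 0], [1, 0.001, 0.001, 0.07, 0, 0, 0], [1, 0.001, 0.001, 0.088, 0, 0, 0], [1, 0.001, 0.001, 0.088, 0, 0, 0], [0.5, 0.001, 0.001, 0.088, 0, 0, 0]]], force=40)

```text
clock: 22.15
position: [0.4387, 0.192, 0.0371]
tool_rot: [3.141, -0.0, 1.608]
force: [-0.5, 1.6, -0.5]
grip_width: 0.0733
finger_force: 0.0
```

Request:
move_arm(moves=[[[0.5, 0, 0, 0, 0, 0, 0], [0.5, 0, 0, 0, 0, 0, 0], [0.5, 0, 0, 0, 0, 0, 0], [0.5, 0, 0, -0.02, 0, 0, 0], [0.5, 0, 0, -0.05, 0, 0, 0]]])

```text
clock: 22.65
position: [0.4377, 0.1918, 0.087]
tool_rot: [-3.14, 0.001, 1.608]
force: [-0.3, 0.4, -4.6]
grip_width: 0.0589
finger_force: 46.3
```

Request:
move_arm(moves=[[[0.5, 0, 0, -0.04, 0, 0, 0], [0.5, 0, 0, -0.08, 0, 0, 0], [0.5, 0, 0, -0.115, 0, 0, 0], [0.5, 0, 0, -0.115, 0, 0, 0], [0.5, 0, 0, -0.115, 0, 0, 0]]])

```text
clock: 23.15
position: [0.4381, 0.1925, 0.2022]
tool_rot: [3.14, -0.002, 1.609]
force: [-0.1, -0.1, -6.1]
grip_width: 0.059
finger_force: 46.9
```

```bash
python3 -c "
from h import *
st();print(bot.observe()['position'])"
```

```text
t 23.15 car [  61.6 -204.6] z 202.2 yawerr(turn) 0.00067 rp [ 3.1401e+00 -1.7000e-03] w 59.0 ff 46.9 F [-0.07 -0.12 -6.14] q [-0.92  0.36  0.49  2.03 -0.24  0.8  -0.25]
[0.43809138 0.19246264 0.20215542]
```

Request:
move_arm(moves=[[[0.5, -0.016, 0.03, 0, 0, 0, 0], [0.5, -0.036, 0.069, 0, 0, 0, 0], [0.5, -0.056, 0.108, 0, 0, 0, 0], [0.5, -0.076, 0.146, 0, 0, 0, 0], [0.5, -0.094, 0.18, 0, 0, 0, 0]]])

```text
clock: 23.65
position: [0.6225, 0.1035, 0.1996]
tool_rot: [-3.139, 0.0, 1.608]
force: [-0.1, 0.4, -4.6]
grip_width: 0.0591
finger_force: 46.8
```

Request:
move_arm(moves=[[[0.5, -0.013, 0.025, 0, 0, 0, 0], [0.5, -0.013, 0.025, 0.02, 0, 0, 0], [0.5, -0.013, 0.025, 0.055, 0, 0, 0], [0.5, -0.013, 0.025, 0.09, 0, 0, 0], [0.5, -0.013, 0.025, 0.1, 0, 0, 0]]])

```text
clock: 24.15
position: [0.6443, 0.0925, 0.0964]
tool_rot: [-3.135, 0.001, 1.608]
force: [-0.8, 0.3, -4.1]
grip_width: 0.059
finger_force: 46.9
```

Request:
move_arm(moves=[[[0.5, 0, 0, 0, 0, 0, 0], [0.5, 0, 0, 0.02, 0, 0, 0], [0.5, 0, 0, 0.04, 0, 0, 0], [0.5, 0, 0, 0.05, 0, 0, 0], [0.5, 0, 0, 0.05, 0, 0, 0]]])

```text
clock: 24.65
position: [0.6469, 0.0928, 0.0513]
tool_rot: [-3.141, 0.0, 1.608]
force: [0.0, -0.4, -4.4]
grip_width: 0.0586
finger_force: 47.2
```

```bash
python3 -c "
from h import *
st();print(bot.observe()['position'])"
```

```text
t 24.65 car [168.3   0.7] z 51.3 yawerr(turn) 0.00058 rp [-3.1409e+00  1.0000e-04] w 58.6 ff 47.2 F [ 0.01 -0.39 -4.44] q [-0.47  0.83  0.37  1.65 -0.41  0.74  0.14]
[0.64691265 0.0928383  0.05125469]
```

Request:
move_arm(moves=[[[0.5, 0, 0, 0.003, 0, 0, 0], [0.5, 0, 0, 0.005, 0, 0, 0], [0.5, 0, 0, 0.0065, 0, 0, 0], [0.5, 0, 0, 0.0065, 0, 0, 0]]])

```text
clock: 25.05
position: [0.6475, 0.093, 0.0458]
tool_rot: [3.141, -0.0, 1.608]
force: [-2.7, 0.5, 5.2]
grip_width: 0.0592
finger_force: 47.7
```

Request:
move_arm(moves=[[[0.85, 0, 0, 0, 0, 0, 0], [0.85, 0, 0, 0, 0, 0, 0], [0.85, 0, 0, -0.03, 0, 0, 0], [0.85, 0, 0, -0.07, 0, 0, 0], [0.85, 0, 0, -0.11, 0, 0, 0]]])

```text
clock: 25.55
position: [0.6469, 0.0927, 0.1561]
tool_rot: [-3.141, 0.0, 1.608]
force: [0.4, 0.3, 0.8]
grip_width: 0.0727
finger_force: 0.0
```

```bash
python3 -c "
from h import *
tins()"
```

```text
t 25.55 car [168.4   0.6] z 156.1 yawerr(turn) 0.00055 rp [-3.1412e+00  3.0000e-04] w 72.7 ff 0.0 F [0.37 0.29 0.82] q [-0.51  0.69  0.44  1.6  -0.35  0.92  0.09]
scene []
top [([664.4, -114.8], 491), ([-60.1, -190.7], 375)]
```

Request:
move_arm(moves=[[[1, 0.025, -0.022, 0, 0, 0, 0], [1, 0.06, -0.053, 0, 0, 0, 0], [1, 0.095, -0.084, 0, 0, 0, 0], [1, 0.13, -0.115, 0, 0, 0, 0], [1, 0.165, -0.145, 0, 0, 0, 0]]])

```text
clock: 26.15
position: [0.4945, 0.2534, 0.1549]
tool_rot: [3.141, -0.0, 1.608]
force: [0.7, 0.9, 0.3]
grip_width: 0.0851
finger_force: 0.0
```

Request:
move_arm(moves=[[[1, 0.03, -0.027, 0, 0, 0, 0], [1, 0.054, -0.048, 0, 0, 0, 0], [1, 0.054, -0.048, 0.01, 0, 0, 0], [1, 0.054, -0.048, 0.03, 0, 0, 0], [1, 0.054, -0.048, 0.03, 0, 0, 0]]])

```text
clock: 26.65
position: [0.4454, 0.3035, 0.1231]
tool_rot: [-3.14, 0.002, 1.608]
force: [0.3, -1.2, -0.2]
grip_width: 0.0855
finger_force: 0.0
```

```bash
python3 -c "
from h import *
tins()"
```

```text
t 26.65 car [ -49.2 -193.6] z 123.1 yawerr(turn) 0.00057 rp [-3.1398e+00  1.9000e-03] w 85.5 ff 0.0 F [ 0.33 -1.17 -0.17] q [-1.02  0.58  0.44  1.94 -0.37  0.71 -0.33]
scene [([-50.2, -191.1], 235)]
top [([167.0, 4.0], 506), ([101.3, 2.5], 510), ([35.9, 3.0], 524), ([664.5, -114.8], 490), ([-43.4, -193.7], 408)]
```

Request:
move_arm(moves=[[[1, 0.001, 0.001, 0.04, 0, 0, 0], [1, 0.001, 0.001, 0.07, 0, 0, 0], [1, 0.001, 0.001, 0.088, 0, 0, 0], [1, 0.001, 0.001, 0.088, 0, 0, 0], [0.5, 0.001, 0.001, 0.088, 0, 0, 0]]], force=40)

```text
clock: 27.25
position: [0.4477, 0.3053, 0.0378]
tool_rot: [3.141, -0.0, 1.608]
force: [0.3, 0.6, -0.1]
grip_width: 0.073
finger_force: 0.0
```

Request:
move_arm(moves=[[[0.5, 0, 0, 0, 0, 0, 0], [0.5, 0, 0, 0, 0, 0, 0], [0.5, 0, 0, 0, 0, 0, 0], [0.5, 0, 0, -0.02, 0, 0, 0], [0.5, 0, 0, -0.05, 0, 0, 0]]])

```text
clock: 27.75
position: [0.4466, 0.3052, 0.0876]
tool_rot: [-3.141, 0.001, 1.608]
force: [0.7, -0.2, 0.0]
grip_width: 0.0593
finger_force: 43.5
```

Request:
move_arm(moves=[[[0.5, 0, 0, -0.04, 0, 0, 0], [0.5, 0, 0, -0.08, 0, 0, 0], [0.5, 0, 0, -0.115, 0, 0, 0], [0.5, 0, 0, -0.115, 0, 0, 0], [0.5, 0, 0, -0.115, 0, 0, 0]]])

```text
clock: 28.25
position: [0.447, 0.3059, 0.203]
tool_rot: [3.14, -0.002, 1.609]
force: [0.2, 0.2, -1.4]
grip_width: 0.0587
finger_force: 43.5
```

```bash
python3 -c "
from h import *
st();print(bot.observe()['position'])"
```

```text
t 28.25 car [ -51.4 -191.9] z 203.0 yawerr(turn) 0.00063 rp [ 3.1401e+00 -2.1000e-03] w 58.7 ff 43.5 F [ 0.16  0.22 -1.42] q [-1.09  0.47  0.52  1.87 -0.3   0.87 -0.38]
[0.44697489 0.30587903 0.20303781]
```

Request:
move_arm(moves=[[[0.5, -0.03, 0, 0, 0, 0, 0], [0.5, -0.075, 0, 0, 0, 0, 0], [0.5, -0.12, 0, 0, 0, 0, 0], [0.5, -0.165, 0, 0, 0, 0, 0], [0.5, -0.21, 0, 0, 0, 0, 0]]])

```text
clock: 28.75
position: [0.454, 0.0938, 0.2012]
tool_rot: [-3.14, 0.0, 1.609]
force: [1.1, -0.0, -1.7]
grip_width: 0.0591
finger_force: 43.5
```

Request:
move_arm(moves=[[[0.5, -0.045, 0, 0, 0, 0, 0], [0.5, -0.09, 0, 0, 0, 0, 0], [0.5, -0.135, 0, 0, 0, 0, 0], [0.5, -0.18, 0, 0, 0, 0, 0], [0.5, -0.225, 0, 0, 0, 0, 0]]])

```text
clock: 29.25
position: [0.4626, -0.1309, 0.2012]
tool_rot: [-3.141, -0.0, 1.609]
force: [1.6, -0.7, -2.1]
grip_width: 0.0594
finger_force: 43.5
```

Request:
move_arm(moves=[[[0.5, -0.045, 0.002, 0, 0, 0, 0], [0.5, -0.09, 0.004, 0, 0, 0, 0], [0.5, -0.135, 0.006, 0, 0, 0, 0], [0.5, -0.175, 0.006, 0, 0, 0, 0], [0.5, -0.205, 0.006, 0, 0, 0, 0]]])

```text
clock: 29.75
position: [0.4759, -0.3363, 0.2008]
tool_rot: [-3.14, -0.0, 1.607]
force: [1.1, 0.3, -0.4]
grip_width: 0.0593
finger_force: 43.5
```

```bash
python3 -c "
from h import *
st();print(bot.observe()['position'])"
```

```text
t 29.75 car [ 591.4 -184.8] z 200.8 yawerr(turn) 0.0003 rp [-3.1401e+00 -1.0000e-04] w 59.3 ff 43.5 F [ 1.14  0.31 -0.42] q [ 0.13  0.55  0.56  1.77 -0.36  0.93  0.88]
[ 0.47591755 -0.33632384  0.2007877 ]
```

Request:
move_arm(moves=[[[0.5, 0, 0, 0.03, 0, 0, 0], [0.5, 0, 0, 0.065, 0, 0, 0], [0.5, 0, 0, 0.1, 0, 0, 0], [0.5, 0, 0, 0.13, 0, 0, 0], [0.5, 0, 0, 0.145, 0, 0, 0]]])

```text
clock: 30.25
position: [0.4754, -0.3329, 0.0537]
tool_rot: [-3.138, -0.002, 1.608]
force: [-0.0, 0.1, -0.8]
grip_width: 0.0589
finger_force: 43.5
```

Request:
move_arm(moves=[[[0.5, 0, 0, 0.004, 0, 0, 0], [0.5, 0, 0, 0.008, 0, 0, 0], [0.5, 0, 0, 0.011, 0, 0, 0], [0.5, 0, 0, 0.012, 0, 0, 0], [0.5, 0, 0, 0.012, 0, 0, 0]]])

```text
clock: 30.75
position: [0.4773, -0.3339, 0.0454]
tool_rot: [3.141, 0.0, 1.609]
force: [-0.5, 0.6, -1.3]
grip_width: 0.059
finger_force: 43.5
```

```bash
python3 -c "
from h import *
st();print(bot.observe()['position'])"
```

```text
t 30.75 car [ 589.  -183.3] z 45.4 yawerr(turn) 0.0006 rp [3.1408e+00 4.0000e-04] w 59.0 ff 43.5 F [-0.54  0.57 -1.34] q [ 0.22  0.76  0.42  1.86 -0.5   0.63  0.99]
[ 0.47731306 -0.33393912  0.04538544]
```

Request:
move_arm(moves=[[[0.5, 0, 0, 0.0015, 0, 0, 0], [0.5, 0, 0, 0.003, 0, 0, 0], [0.5, 0, 0, 0.003, 0, 0, 0], [0.85, 0, 0, 0.003, 0, 0, 0], [0.85, 0, 0, 0.003, 0, 0, 0]]])

```text
clock: 31.25
position: [0.4771, -0.3339, 0.042]
tool_rot: [3.141, 0.0, 1.609]
force: [0.3, -0.4, -1.3]
grip_width: 0.0723
finger_force: 0.0
```

Request:
move_arm(moves=[[[0.85, 0, 0, -0.02, 0, 0, 0], [0.85, 0, 0, -0.06, 0, 0, 0], [0.85, 0, 0, -0.105, 0, 0, 0], [0.85, 0, 0, -0.15, 0, 0, 0], [1, 0.01, 0, -0.16, 0, 0, 0]]])

```text
clock: 31.75
position: [0.4775, -0.326, 0.2063]
tool_rot: [3.137, 0.004, 1.607]
force: [0.4, 0.6, -0.2]
grip_width: 0.0842
finger_force: 0.0
```

```bash
python3 -c "
from h import *
tins();print(bot.observe()['position'])"
```

```text
t 31.75 car [ 581.1 -182.8] z 206.3 yawerr(turn) 0.00031 rp [3.1366 0.0036] w 84.2 ff 0.0 F [ 0.38  0.59 -0.17] q [ 0.1   0.54  0.58  1.78 -0.36  0.92  0.86]
scene []
top [([166.9, 4.0], 505), ([101.3, 2.4], 509), ([35.8, 3.0], 523), ([652.6, -102.7], 127)]
[ 0.47751243 -0.3231304   0.20336857]
```

Request:
move_arm(moves=[[[1, 0.04, 0.015, 0, 0, 0, 0], [1, 0.082, 0.03, 0, 0, 0, 0], [1, 0.124, 0.046, 0, 0, 0, 0], [1, 0.166, 0.062, 0, 0, 0, 0], [1, 0.208, 0.077, 0, 0, 0, 0]]])

```text
clock: 32.35
position: [0.5456, -0.1112, 0.2005]
tool_rot: [-3.14, -0.0, 1.609]
force: [0.6, -0.5, 0.7]
grip_width: 0.0855
finger_force: 0.0
```

Request:
move_arm(moves=[[[1, 0.04, 0.015, 0, 0, 0, 0], [1, 0.071, 0.0265, 0, 0, 0, 0], [1, 0.071, 0.0265, 0.03, 0, 0, 0], [1, 0.071, 0.0265, 0.05, 0, 0, 0], [1, 0.071, 0.0265, 0.05, 0, 0, 0]]])

```text
clock: 32.85
position: [0.5677, -0.0409, 0.1485]
tool_rot: [-3.136, 0.0, 1.609]
force: [-0.7, -0.1, 0.5]
grip_width: 0.0857
finger_force: 0.0
```

```bash
python3 -c "
from h import *
tins()
cv2.imwrite('pics/t9.png',bot.grab_frame('top')[:,:,::-1])"
```

```text
t 32.85 car [299.2 -83. ] z 148.5 yawerr(turn) 0.00065 rp [-3.1361e+00  4.0000e-04] w 85.7 ff 0.0 F [-0.71 -0.1   0.45] q [-0.4   0.6   0.53  1.84 -0.4   0.81  0.38]
scene [([582.3, -188.2], 358), ([658.5, -120.5], 397)]
top [([167.0, 4.1], 507), ([101.2, 2.4], 514), ([35.9, 3.0], 524), ([664.3, -114.9], 494), ([588.4, -181.2], 496)]
```

View pics/t9.png

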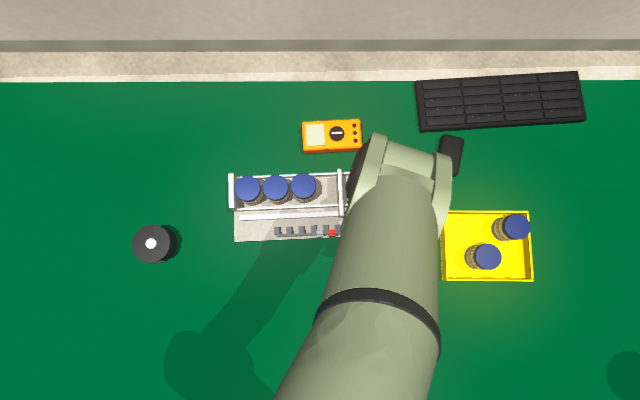

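Request:
move_arm(moves=[[[1, 0, 0.001, 0.02, 0, 0, 0], [1, 0, 0.001, 0.045, 0, 0, 0], [1, 0, 0.001, 0.065, 0, 0, 0], [1, 0, 0.001, 0.078, 0, 0, 0], [1, 0, 0.001, 0.078, 0, 0, 0]]], force=45)

```text
clock: 33.5
position: [0.5702, -0.0413, 0.0732]
tool_rot: [-3.14, 0.0, 1.608]
force: [-0.7, -0.0, 1.0]
grip_width: 0.0854
finger_force: 0.0
```

```bash
python3 -c "
from h import *
st()"
```

```text
t 33.5 car [299.7 -80.6] z 73.2 yawerr(turn) 0.00053 rp [-3.1404  0.    ] w 85.4 ff 0.0 F [-0.65 -0.02  1.02] q [-0.34  0.71  0.45  1.88 -0.48  0.66  0.44]
```

Request:
move_arm(moves=[[[0.5, 0, 0.001, 0, 0, 0, 0], [0.5, 0, 0.001, 0, 0, 0, 0], [0.3, 0, 0.001, 0, 0, 0, 0], [0.3, 0, 0.001, 0, 0, 0, 0], [0.3, 0, 0.001, 0, 0, 0, 0]]])

```text
clock: 34.0
position: [0.5714, -0.041, 0.0748]
tool_rot: [3.142, -0.001, 1.608]
force: [-4.7, 0.1, 8.4]
grip_width: 0.0376
finger_force: 46.5
```

```bash
python3 -c "
from h import *
st()"
```

```text
t 34.0 car [299.5 -79.4] z 74.8 yawerr(turn) 0.00052 rp [ 3.1415e+00 -6.0000e-04] w 37.6 ff 46.5 F [-4.74  0.07  8.44] q [-0.34  0.71  0.45  1.87 -0.48  0.67  0.43]
```

Squeezed; slide back 30 mm.

Request:
move_arm(moves=[[[0.3, 0.006, 0, 0, 0, 0, 0], [0.3, 0.015, 0, 0, 0, 0, 0], [0.3, 0.024, 0, 0, 0, 0, 0], [0.3, 0.03, 0, 0, 0, 0, 0], [0.3, 0.03, 0, 0, 0, 0, 0]]])

```text
clock: 34.5
position: [0.5703, -0.01, 0.0748]
tool_rot: [3.142, -0.001, 1.609]
force: [-5.2, 0.6, 11.0]
grip_width: 0.0379
finger_force: 46.7
```

Request:
move_arm(moves=[[[0.3, 0, 0, 0, 0, 0, 0], [0.3, 0, 0, 0, 0, 0, 0], [0.3, 0, 0, 0, 0, 0, 0]]])

```text
clock: 34.8
position: [0.5703, -0.0106, 0.0748]
tool_rot: [3.141, -0.001, 1.608]
force: [-5.3, 1.1, 11.3]
grip_width: 0.0378
finger_force: 46.6
```

```bash
python3 -c "
from h import *
st()"
```

```text
t 34.8 car [269.1 -79.4] z 74.8 yawerr(turn) 0.00057 rp [ 3.1414e+00 -8.0000e-04] w 37.8 ff 46.6 F [-5.33  1.1  11.25] q [-0.4   0.71  0.46  1.88 -0.48  0.66  0.39]
```

Request:
move_arm(moves=[[[1, 0, 0, 0, 0, 0, 0], [1, 0, 0, 0, 0, 0, 0], [1, 0, 0, 0, 0, 0, 0], [1, 0, 0, 0, 0, 0, 0], [1, 0, 0, -0.04, 0, 0, 0]]])

```text
clock: 35.3
position: [0.5685, -0.0107, 0.1111]
tool_rot: [-3.136, 0.0, 1.609]
force: [-0.1, 0.7, 0.7]
grip_width: 0.0851
finger_force: 0.0
```

Request:
move_arm(moves=[[[1, 0, 0, -0.05, 0, 0, 0], [1, 0, 0, -0.1, 0, 0, 0], [1, -0.03, -0.03, -0.12, 0, 0, 0], [1, -0.07, -0.05, -0.12, 0, 0, 0], [1, -0.11, -0.07, -0.12, 0, 0, 0]]])

```text
clock: 35.8
position: [0.5042, -0.1244, 0.2349]
tool_rot: [3.139, -0.0, 1.61]
force: [0.9, -1.0, 0.4]
grip_width: 0.0854
finger_force: 0.0
```

Request:
move_arm(moves=[[[1, -0.045, -0.02, 0, 0, 0, 0], [1, -0.09, -0.04, 0, 0, 0, 0], [1, -0.13, -0.06, 0, 0, 0, 0], [1, -0.16, -0.06, 0, 0, 0, 0], [1, -0.16, -0.06, 0, 0, 0, 0]]])

```text
clock: 36.3
position: [0.4497, -0.2899, 0.2344]
tool_rot: [3.141, 0.002, 1.603]
force: [-0.8, 1.4, -0.2]
grip_width: 0.0855
finger_force: 0.0
```

```bash
python3 -c "
from h import *
tins()
a=bot.grab_frame('top')[155:295,220:540,::-1];b=bot.grab_frame('scene')[150:350,90:410,::-1]
cv2.imwrite('pics/f.png',cv2.resize(np.vstack([a,b]),None,fx=1.75,fy=1.75,interpolation=cv2.INTER_CUBIC))"
```

```text
t 36.3 car [ 544.1 -209.5] z 234.4 yawerr(turn) -0.00022 rp [3.1406e+00 2.1000e-03] w 85.5 ff 0.0 F [-0.81  1.36 -0.22] q [-0.01  0.44  0.65  1.86 -0.32  0.94  0.81]
scene [([672.4, -111.1], 151)]
top [([166.9, 4.1], 505), ([101.3, 2.5], 510), ([35.9, 3.0], 524), ([665.7, -103.8], 269)]
```

View pics/f.png

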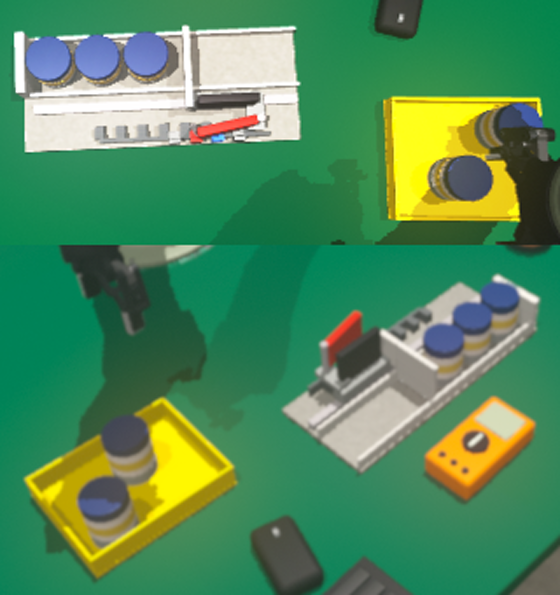

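```bash
python3 -c "
from workcell import bot
print(bot.job_done())"
```

```text
the job is handed in; nothing more can be done
None
```

The job is handed in: the three full tins stand in the carrier's bay, the two empty ones stand in the yellow tote, and the gate is back at the red-flag notch with the lever released; the final pictures show the mouse and multimeter in place, but the spool was last checked before the final gate slide.

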